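Return the microscope bench supplies to their outline pads

ROBOT

A 7-joint arm with a two-finger parallel gripper is mounted at the origin on a cart in front of the work surface, level with it; the furniture and walls round the work are solid. World frame = base frame: x ahead of the robot, y to its left, z up, the work surface at z = 0. Lengths are in m, angles in rad, forces in N, time in s.
With the tool pointing down it reaches from about 0.4 to 0.85 m from the base axis. Payload 10.4 kg.
Tool frame: the origin (TCP) lies on the centre line of the jaws, within the pads' length; the fingertips stand 8 mm ahead of it and the grasp point (between the pads) lies 11 mm behind it (robot.tip_extent is the distance from the TCP to the fingertips, in m); z points along the fingers, y is the line along which they close (so a half turn about z gives the same grasp; the last joint's range is limited). The gripper opens to 87 mm and grips with 3 to 60 N. Pads are 19 mm wide; open, the fingers measure 117 mm over their backs; the gripper's body (75 mm by 190 mm) begins 51 mm behind the grasp point.
Start: joints at [-1.193, 0.332, -0.065, 1.46, 0.022, 1.35, -0.088], TCP at [0.244, 0.575, 0.231] pointing down, gripper open.
Joint ranges: [-2.6, 2.6], [-0.5, 2.12], [-1.47, 1.34], [0.16, 2.42], [-1.27, 4.41], [0.06, 2.06], [-2.6, 2.6]. Speed limits (rad/s): [2.22, 2.22, 2.79, 2.79, 3.14, 3.14, 3.14].

INTERFACE

Orientations are given as a rotation vector (axis times angle).
In Python, from workcell import robot, vision gives the robot as it stands.
- The arm moves only by the tool apply_moves, never from a script. Its argument "series" is a list of rows, each a list of 3 entries, a list of its own where there are three numbers: the shift along the tool's x, y, z in cm, then the turn about the tool's z in rad, then the gripper's target within -1 to 1 (shut at 1, half-way at 0, fully open at -1). A call has 1 to 20 rows; each row shifts and turns the commanded pose from where the row before left it, along the tool's axes as they then stand; what a row does not reach is not made up. A row lasts 1/12 s, in which the tool goes at most 41.7 mm and 7.16 degrees, less where a joint would pass 70% of its speed; a pose out of reach is approached as far as the arm can. A call is refused whole if a number of a shift passes 4.17 or a number of a turn 0.125, either way. A call with a gripper value outside its range is refused whole. The fingers move at their own pace and stop on an object; the grip force is fixed at half the most. Time passes only in rows, so rows that do not move let the fingers close. It gives the time, the measured TCP pose, the force, the opening and the grip force at its end, in the units of the state.
- robot.get_state(): the state, without advancing time (a new reading comes with each control period).
- vision.grab_frame(name): name is "side" or "top" or "wrist"; returns (picture, depth): 420x560x3 uint8, red, green, blue; 420x560 float32, m along the optical axis (not along the pixel's ray), 0 where there is no reading.
- vision.camera_params(name): a dict with "K" (3x3 intrinsics, pixels), "distortion" ([k1, k2, p1, p2, k3] as OpenCV has them; the pictures are not rectified), "cam_to_world" (4x4, takes a point from camera to world coordinates). Camera axes: x right, y up, looking along -z (the intrinsics and any distortion apply to the point x, -y, -z); pixel columns grow to the right and rows downward; lengths in m; the calibration is good to about 2 mm. A picture is of the moment at which its call begins: read the wrist's pose just before it. camera_params takes no time and is no camera call; for the wrist camera it gives the pose at the moment of the call.
- robot.close_job(): hands the job in; it is judged then, once.
The state is a dict: "time": time; "qpos": joint angles; "joint_vel": joint speeds; "tau": joint torques, N m; "eef_pos": TCP position; "ee_rot": TCP orientation; "ft_force": force on the tool from outside, world axes, zero at the start; "wrist_torque": the same for the moment, N m; "finger_gap": finger opening in m; "finger_force": force on a finger pad.
Only numpy, scipy, OpenCV 4.12 (cv2) and the standard library are available. Lean on these libraries where they do the work, as an engineer would, in place of code of your own. Each camera call takes 0.05 s, during which the arm holds its last target. There are 200 camera calls.

TASK

Tidy the bench left of the microscope: put the reagent jar, the nearer staining jar, the oil bottle and the beige slide box each onto the grey pad whose black silhouette matches the shape and size of its base. Each must stand upright inside its silhouette, the two rectangular ones turned to line up with it, and be set down rather than dropped or tipped; leave the foil sachet where it lies.

Things in the scene. Friction and masses are not known exactly. Their poses are not given: they have to be found in the camera images.
- reagent_jar: Loose black reagent jar with a ribbed black screw cap (tight) and a white label: upright cylinder 63 mm in diameter, 65 mm at the cap (cap from 66 mm up), 97 mm high, about 0.18 kg; best gripped round the cap, 75 to 85 mm up. Origin at the centre of its underside, z up.
- staining_jar: Loose rectangular glass staining jar with purple content and a glass lid that stays on: body 44 mm (its x) by 54 mm (its y) up to 88 mm, foot 46 x 56 mm (12 mm high), lid 48 x 58 mm from 89 to 112 mm, total height 112 mm, about 0.14 kg (the one among the pads; a similar jar that stands far back on the bench, beyond reach, is not meant). Origin at the centre of its underside, z up, x across its narrow side, y along its wide side.
- oil_bottle: Loose small brown oil bottle with a tapered black cap (tight): upright cylinder 29 mm in diameter up to 58 mm, cap 22 mm in diameter, 78 mm high, about 0.03 kg. Origin at the centre of its underside, z up.
- slide_box: Loose closed beige box for microscope slides, standing on its long narrow underside: 134 mm long (its x), 44 mm wide (its y, sides at -21 and +23 mm), 95 mm high, about 0.16 kg; the lid stays shut. Origin at the centre of its underside, z up.
- pad_large_round: Fixed flat grey plastic pad, 3 mm thick, lying on the worktop, round, 88 mm in diameter, with a black silhouette 75 mm in diameter (the large round one) flush on its top. Origin at the centre of its underside, z up; the thing stands on it 3 mm above the worktop.
- pad_short_rect: Fixed flat grey plastic pad, 3 mm thick, lying on the worktop, 70 mm (its x) by 80 mm (its y), with a black silhouette 56 mm (its x) by 66 mm (its y) (the short rectangle) flush on its top. Origin at the centre of its underside, z up; the thing stands on it 3 mm above the worktop. The staining jar's narrow side goes along the pad's x, either way round.
- pad_small_round: Fixed flat grey plastic pad, 3 mm thick, lying on the worktop, round, 56 mm in diameter, with a black silhouette 39 mm in diameter (the small round one) flush on its top. Origin at the centre of its underside, z up; the thing stands on it 3 mm above the worktop.
- pad_long_rect: Fixed flat grey plastic pad, 3 mm thick, lying on the worktop, 156 mm (its x) by 68 mm (its y), with a black silhouette 144 mm (its x) by 56 mm (its y) (the long rectangle) flush on its top. Origin at the centre of its underside, z up; the thing stands on it 3 mm above the worktop. The slide box goes with its length along the pad's x, either way round.
- foil_sachet: Bystander, to be left where it lies: loose flat silvery foil sachet, 35 x 57 mm, 6 mm high. Origin at the centre of its underside.
Not all that is in view belongs to the job. What is shaped like the pad_small_round but orange is not meant.

How it is judged:
At the end, for the whole second after the job is handed in: Each thing stands upright (0.1 rad) and at rest on its matching pad, centre within 10 mm of the pad's; staining jar and slide box turned to within 0.22 rad of their silhouettes, either way round; the sachet within 20 mm of where it lay (horizontal distance between reagent_jar and pad_large_round below 0.01 m and z of reagent_jar in the frame of pad_large_round between 0.0015 and 0.007 m and angle between each of reagent_jar, staining_jar, oil_bottle, slide_box's own z axis and vertical below 0.1 rad and linear speed of each of reagent_jar, staining_jar, oil_bottle, slide_box below 0.02 m/s and angular speed of each of reagent_jar, staining_jar, oil_bottle, slide_box below 0.2 rad/s and horizontal distance between staining_jar and pad_short_rect below 0.01 m and z of staining_jar in the frame of pad_short_rect between 0.0015 and 0.007 m and angle between the x axis of staining_jar and the x axis of pad_short_rect, either way round below 0.22 rad and horizontal distance between oil_bottle and pad_small_round below 0.01 m and z of oil_bottle in the frame of pad_small_round between 0.0015 and 0.007 m and horizontal distance between slide_box and pad_long_rect below 0.01 m and z of slide_box in the frame of pad_long_rect between 0.0015 and 0.007 m and angle between the x axis of slide_box and the x axis of pad_long_rect, either way round below 0.22 rad and distance of foil_sachet from where it was at the start of the episode below 0.02 m); the robot touches nothing.
It fails at once if one of the four things is tipped (tilted more than 40 degrees) (angle between any of reagent_jar, staining_jar, oil_bottle, slide_box's own z axis and vertical above 0.7 rad).
It fails at once if one of the four things is dropped (moves faster than 0.6 m/s with no finger on it) ((linear speed of reagent_jar above 0.6 m/s and contact force between the fingers and reagent_jar below 0.05 N) or (linear speed of staining_jar above 0.6 m/s and contact force between the fingers and staining_jar below 0.05 N) or (linear speed of oil_bottle above 0.6 m/s and contact force between the fingers and oil_bottle below 0.05 N) or (linear speed of slide_box above 0.6 m/s and contact force between the fingers and slide_box below 0.05 N)).
It fails at once if the foil sachet is shifted by more than 20 mm (distance of foil_sachet from where it was at the start of the episode above 0.02 m).
It also fails if it takes over 96 s, if anything falls off the work surface, if the arm or the gripper's body presses on something with over 40 N, if the wrist force passes 120 N, or if a joint passes its speed limit or range.

## Working session

There is one attempt and no reset: what is moved stays moved. The work goes in short steps, Python scripts to look and compute and a tool call to move; the robot and the scene stay as the last step left them, time stands still between calls to the robot, and variables do not carry over. Pictures are saved under pics/ and viewed, at most 14 in all, crops included, and the job is handed in when it is done.

Besides the shell and the picture viewer there is one more tool, called after "Call:" as a command line: name --argument value ..., lists and objects as JSON in quotes. apply_moves: Moves the arm, as the interface text tells. Its arguments: {"type":"object","properties":{"series":{"type":"array"}},"required":["series"]}

```bash
mkdir -p pics; cat > h.py <<'E'
import numpy as np, cv2
from workcell import robot, vision
def grab(n):
    p=vision.camera_params(n); im,d=vision.grab_frame(n); np.savez(f'/tmp/{n}.npz',im=im,d=d,K=p['K'],D=p['distortion'],T=p['cam_to_world']); return im,d
def cloud(n):
    f=np.load(f'/tmp/{n}.npz'); d=f['d']; h,w=d.shape
    uv=np.stack(np.meshgrid(np.arange(w),np.arange(h)),-1).reshape(-1,1,2).astype(np.float64)
    q=cv2.undistortPoints(uv,f['K'],f['D']).reshape(h,w,2)
    P=np.stack([q[...,0]*d,-q[...,1]*d,-d],-1)
    return P@f['T'][:3,:3].T+f['T'][:3,3], f['im'], d
E
python3 - <<'E'
from h import *
s=robot.get_state(); print({k:np.round(v,3).tolist() for k,v in s.items()})
for n in ['top','side']:
    im,d=grab(n); cv2.imwrite(f'pics/{n}0.png',cv2.resize(im[...,::-1],(800,600)))
    print(np.round(vision.camera_params(n)['cam_to_world'],3), vision.camera_params(n)['K'])
E
```

```text
{'time': 0.0, 'qpos': [-1.193, 0.333, -0.065, 1.461, 0.022, 1.35, -0.089], 'joint_vel': [0.001, -0.001, -0.0, 0.003, 0.001, 0.0, 0.001], 'tau': [-0.001, -62.324, 0.024, -38.991, -0.061, 0.04, 0.0], 'eef_pos': [0.244, 0.575, 0.23], 'ee_rot': [-0.625, -3.078, 0.002], 'ft_force': [-0.786, -0.818, 0.121], 'wrist_torque': [0.022, 0.018, -0.021], 'finger_force': 0.0, 'finger_gap': 0.087}
[[-0.006  0.994 -0.109  0.377]
 [-1.    -0.003  0.028  0.387]
 [ 0.027  0.109  0.994  0.991]
 [ 0.     0.     0.     1.   ]] [[417.78290827   0.         269.69311424]
 [  0.         417.78290827 216.17014844]
 [  0.           0.           1.        ]]
[[-0.863  0.237 -0.447 -0.007]
 [-0.505 -0.423  0.752  1.176]
 [-0.011  0.875  0.484  0.544]
 [ 0.     0.     0.     1.   ]] [[506.11770194   0.         275.42594851]
 [  0.         506.11770194 206.21842835]
 [  0.           0.           1.        ]]
```

View pics/top0.png

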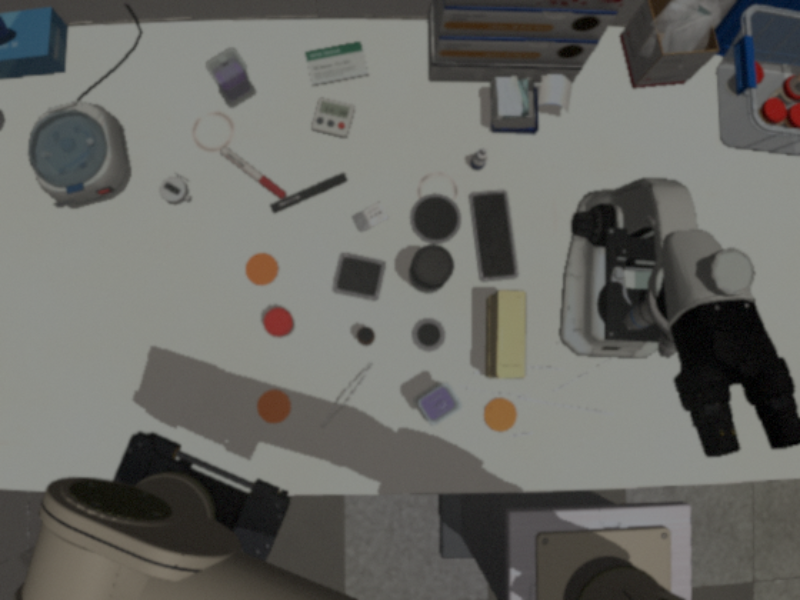

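View pics/side0.png

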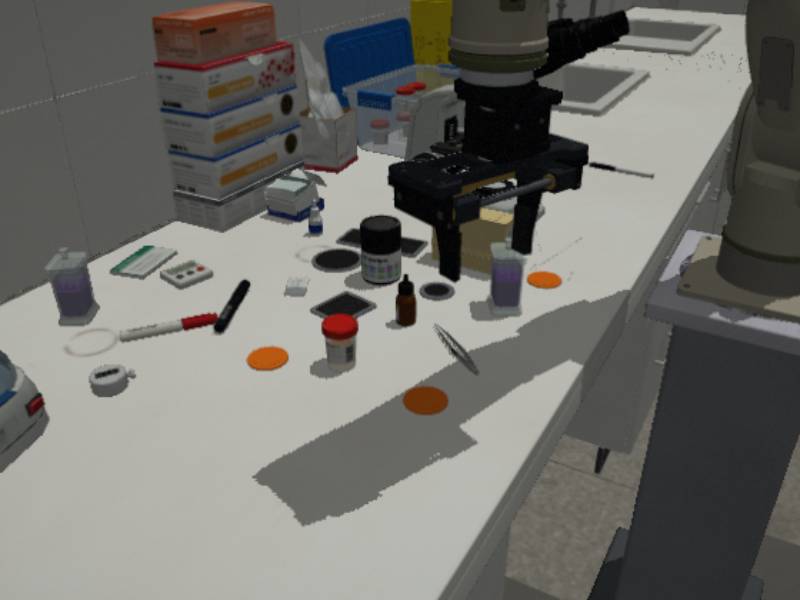

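The top view shows, in 800-px coordinates: reagent jar (432,268), near staining jar (437,402), oil bottle (365,335) and slide box (507,333). The pads are large round (436,218), short rectangle (360,276), small round (428,334) and long rectangle (494,235). The sachet is probably at (370,215).

```bash
python3 - <<'E'
from h import *
P,im,d=cloud('top')
def rep(name,m):
    n,l,st,c=cv2.connectedComponentsWithStats(m.astype(np.uint8))
    for i in range(1,n):
        if st[i,4]<40: continue
        q=P[l==i]; x=q[:,:2]
        r=cv2.minAreaRect((x*1000).astype(np.float32))
        print(name,'px800',np.round(c[i]/.7).astype(int),'n',st[i,4],'mean',np.round(q.mean(0),4),'z5/95',np.round(np.percentile(q[:,2],[5,95]),3),'rect mm',np.round(r[0]),np.round(r[1]),round(r[2],1))
h,w=d.shape
roi=np.zeros((h,w),bool); roi[int(150*.7):int(430*.7),int(230*.7):int(545*.7)]=1
z=P[...,2]; g=im.astype(int).max(-1)
rep('flat-dark',roi&(abs(z)<.012)&(g<70)&(d>0))
for a,b in[(.004,.03),(.06,.2)]: rep(f'z{a}',roi&(z>a)&(z<b)&(d>0))
rep('top .085+',roi&(z>.085)); 
crop=im[95:310,220:380]; cv2.imwrite('pics/c1.png',cv2.resize(crop[...,::-1],None,fx=2.75,fy=2.75,interpolation=cv2.INTER_CUBIC))
E
```

```text
flat-dark px800 [493 234] n 1327 mean [0.6129 0.1741 0.003 ] z5/95 [-0.     0.006] rect mm [613. 174.] [145.  58.] 6.0
flat-dark px800 [435 218] n 731 mean [0.6413 0.273  0.0029] z5/95 [0.    0.006] rect mm [641. 273.] [74. 74.] 77.3
flat-dark px800 [358 276] n 631 mean [0.5413 0.4035 0.003 ] z5/95 [0.    0.006] rect mm [541. 404.] [66. 56.] 77.4
flat-dark px800 [428 334] n 200 mean [0.4439 0.2881 0.0028] z5/95 [0.    0.006] rect mm [444. 288.] [36. 36.] 87.2
z0.004 px800 [285 184] n 740 mean [0.6967 0.5283 0.0151] z5/95 [0.009 0.02 ] rect mm [693. 533.] [204.  89.] 77.7
z0.004 px800 [476 165] n 46 mean [0.7305 0.2022 0.0184] z5/95 [0.005 0.028] rect mm [732. 201.] [25. 12.] 71.7
z0.004 px800 [369 218] n 126 mean [0.6393 0.3859 0.0054] z5/95 [0.004 0.008] rect mm [639. 383.] [31. 58.] 19.4
z0.004 px800 [486 336] n 92 mean [0.439  0.1925 0.0142] z5/95 [0.005 0.028] rect mm [437. 193.] [  2. 127.] 88.2
z0.004 px800 [424 397] n 75 mean [0.3397 0.2962 0.01  ] z5/95 [0.005 0.022] rect mm [338. 296.] [33. 64.] 69.5
z0.06 px800 [431 266] n 729 mean [0.5411 0.2905 0.0942] z5/95 [0.082 0.098] rect mm [542. 289.] [63. 64.] 45.1
z0.06 px800 [509 333] n 1381 mean [0.4382 0.1735 0.0923] z5/95 [0.074 0.097] rect mm [438. 171.] [ 46. 132.] 87.1
z0.06 px800 [278 322] n 331 mean [0.4589 0.5282 0.0643] z5/95 [0.062 0.067] rect mm [460. 528.] [43. 45.] 89.0
z0.06 px800 [365 334] n 75 mean [0.439  0.3925 0.0651] z5/95 [0.061 0.076] rect mm [438. 392.] [20. 20.] 90.0
z0.06 px800 [439 404] n 565 mean [0.333  0.2817 0.0962] z5/95 [0.092 0.111] rect mm [333. 281.] [46. 57.] 31.2
top .085+ px800 [432 265] n 688 mean [0.5419 0.2901 0.0979] z5/95 [0.092 0.098] rect mm [482. 340.] [ 63. 222.] 50.2
top .085+ px800 [510 333] n 1255 mean [0.4376 0.1726 0.0986] z5/95 [0.091 0.097] rect mm [441. 265.] [240. 131.] 89.0
top .085+ px800 [439 404] n 566 mean [0.3331 0.2819 0.0978] z5/95 [0.092 0.111] rect mm [358. 313.] [138.  63.] 51.2
```

View pics/c1.png

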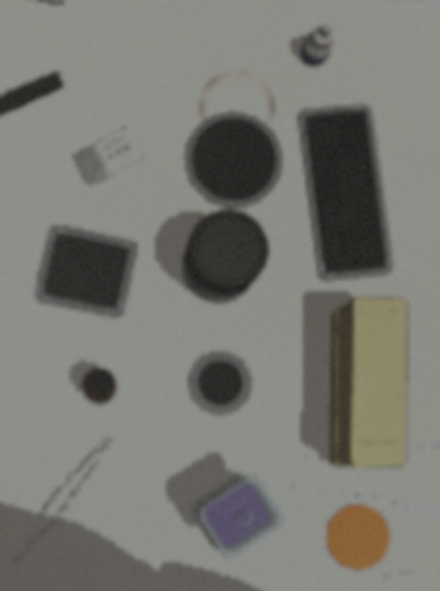

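```bash
cat >> h.py <<'E'
from scipy.spatial.transform import Rotation as R
def go(x,y,z,phi):
    "shift (cm, tool axes after turning) and turn to reach TCP pose with closing axis at phi deg"
    s=robot.get_state(); M=R.from_rotvec(s['ee_rot']).as_matrix()
    cur=np.degrees(np.arctan2(M[1,1],M[0,1])); t=(phi-cur+90)%180-90
    M2=R.from_euler('z',t,degrees=True).as_matrix()@M
    print('t',round(s['time'],2),'pos',np.round(s['eef_pos'],4),'phi',round(cur,1),'turn',round(-np.radians(t),3),'shift cm',np.round((np.array([x,y,z])-s['eef_pos'])@M2*100,2),'tilt',np.round(M[:2,2],3),'q',np.round(s['qpos'],2),'gap',s['finger_gap'])
E
python3 - <<'E'
from h import *
P,im,d=cloud('top'); z=P[...,2]
for x in np.arange(.36,.72,.04):
    print(round(x,2),[int(1000*np.max(z[(abs(P[...,0]-x)<.02)&(abs(P[...,1]-y)<.01)],initial=0)) for y in np.arange(.0,.15,.02)])
m=(z>.086)&(z<.097)&(abs(P[...,0]-.333)<.05)&(abs(P[...,1]-.282)<.05)
for lo in (.086,.091,.094):
    q=P[m&(z>lo)][:,:2]*1000; print(len(q),cv2.minAreaRect(q.astype(np.float32)))
m=(z>.092)&(z<.1)&(abs(P[...,0]-.438)<.09)&(abs(P[...,1]-.171)<.04)
q=P[m][:,:2]*1000; print(cv2.minAreaRect(q.astype(np.float32)))
m=(z>.094)&(z<.1)&(abs(P[...,0]-.54)<.05)&(abs(P[...,1]-.29)<.05)
q=P[m][:,:2]*1000; print(cv2.minEnclosingCircle(q.astype(np.float32)))
go(.438,.171,.18,87.3)
E
```

```text
0.36 [371, 370, 361, 7, 5, 4, 3, 4]
0.4 [370, 360, 350, 17, 5, 5, 4, 91]
0.44 [358, 350, 201, 24, 13, 4, 3, 96]
0.48 [365, 336, 145, 23, 5, 5, 4, 96]
0.52 [365, 312, 147, 26, 3, 5, 4, 94]
0.56 [294, 284, 146, 22, 4, 5, 4, 8]
0.6 [240, 144, 143, 107, 4, 4, 3, 7]
0.64 [225, 118, 112, 102, 5, 5, 3, 6]
0.68 [136, 44, 5, 5, 5, 3, 4, 6]
437 ((332.89013671875, 281.0262756347656), (45.878257751464844, 57.17445755004883), 31.225446701049805)
432 ((333.0, 281.029541015625), (45.92694854736328, 57.02226638793945), 31.524646759033203)
279 ((333.37664794921875, 281.32525634765625), (44.8309440612793, 56.60121536254883), 32.24187088012695)
((438.52752685546875, 170.0337371826172), (44.98816680908203, 131.69094848632812), 87.6986083984375)
((543.222412109375, 289.38446044921875), 32.052085876464844)
t 0.1 pos [0.2437 0.5751 0.2298] phi 67.0 turn -0.354 shift cm [-21.31 -39.45   5.04] tilt [-0.    -0.001] q [-1.19  0.33 -0.06  1.46  0.02  1.35 -0.09] gap 0.08726877808102729
```

Call:
apply_moves --series '[[[0,0,0],-0.118,-1],[[0,0,0],-0.118,-1],[[0,0,0],-0.118,-1],[[-1.33,-2.46,0],0,-1],[[-1.33,-2.46,0],0,-1],[[-1.33,-2.46,0],0,-1],[[-1.33,-2.46,0],0,-1],[[-1.33,-2.46,0],0,-1],[[-1.33,-2.46,0],0,-1],[[-1.33,-2.46,0],0,-1],[[-1.33,-2.46,0],0,-1],[[-1.33,-2.46,0],0,-1],[[-1.33,-2.46,0],0,-1],[[-1.33,-2.46,0],0,-1],[[-1.33,-2.46,0],0,-1],[[-1.33,-2.46,0],0,-1],[[-1.33,-2.46,0],0,-1],[[-1.33,-2.46,0],0,-1],[[-1.33,-2.46,0],0,-1]]'

```text
time: 1.68
eef_pos: [0.4382, 0.1709, 0.2303]
ee_rot: [-0.073, -3.14, 0.0]
ft_force: [0.2, 0.9, 0.4]
finger_gap: 0.0868
finger_force: 0.0
```

```bash
python3 - <<'E'
from h import *
print(np.round(robot.get_state()['ft_force'],2))
go(.438,.171,.069,87.4)
im,d=grab('side'); cv2.imwrite('pics/side1.png',cv2.resize(im[...,::-1],(800,600)))
E
```

```text
[0.22 0.93 0.42]
t 1.68 pos [0.4382 0.1709 0.2303] phi 87.3 turn -0.001 shift cm [1.000e-02 1.000e-02 1.613e+01] tilt [-0. -0.] q [-0.69 -0.02  0.22  1.86  0.    1.3   1.05] gap 0.08680683064534102
```

View pics/side1.png

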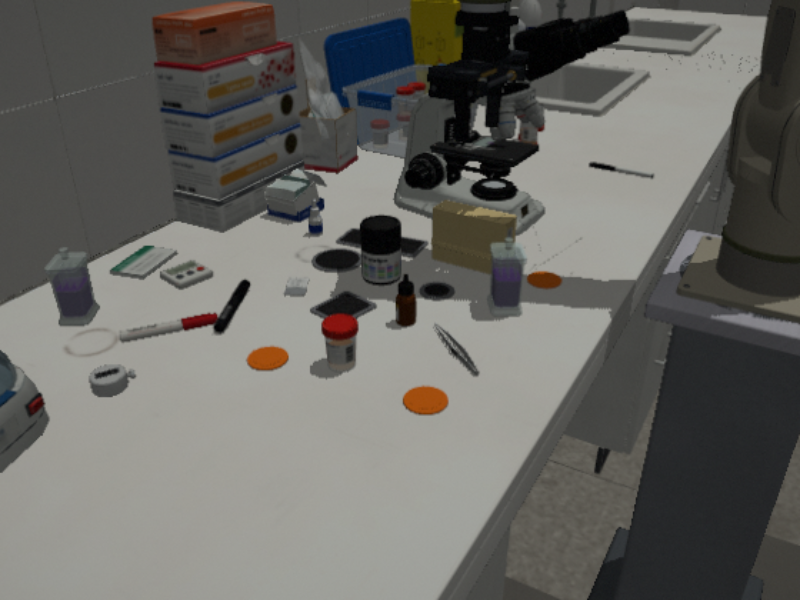

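The bench is undisturbed and the gripper stands above the slide box. Now I go down and grip.

Call:
apply_moves --series '[[[0,0,3],0,-1],[[0,0,3],0,-1],[[0,0,3],0,-1],[[0,0,2],0,-1],[[0,0,2],0,-1],[[0,0,1.6],0,-1],[[0,0,1.5],0,-1],[[0,0,0],0,-1],[[0,0,0],0,1],[[0,0,0],0,1],[[0,0,0],0,1],[[0,0,0],0,1],[[0,0,0],0,1],[[0,0,0],0,1],[[0,0,0],0,1],[[0,0,0],0,1]]'

```text
time: 3.07
eef_pos: [0.4381, 0.1724, 0.0697]
ee_rot: [0.074, 3.141, 0.0]
ft_force: [-0.3, -0.3, 1.5]
finger_gap: 0.0441
finger_force: 29.9
```

```bash
python3 - <<'E'
from h import *
go(.613,.174,.12,96)
E
```

```text
t 3.07 pos [0.4381 0.1724 0.0697] phi 87.3 turn -0.152 shift cm [-17.41  -1.67  -5.03] tilt [0. 0.] q [-0.67  0.16  0.22  2.05 -0.04  0.94  1.09] gap 0.04407324213451526
```

Call:
apply_moves --series '[[[0,0,-1],0,1],[[0,0,-2],0,1],[[0,0,-1],0,1],[[0,0,0],-0.076,1],[[0,0,0],-0.076,1],[[-1.45,-0.14,0],0,1],[[-1.45,-0.14,0],0,1],[[-1.45,-0.14,0],0,1],[[-1.45,-0.14,0],0,1],[[-1.45,-0.14,0],0,1],[[-1.45,-0.14,0],0,1],[[-1.45,-0.14,0],0,1],[[-1.45,-0.14,0],0,1],[[-1.45,-0.14,0],0,1],[[-1.45,-0.14,0],0,1],[[-1.45,-0.14,0],0,1],[[-1.45,-0.14,0],0,1],[[0,0,0],0,1],[[0,0,0],0,1]]'

```text
time: 4.65
eef_pos: [0.613, 0.1738, 0.1095]
ee_rot: [0.165, -3.137, 0.0]
ft_force: [0.4, 0.1, -2.4]
finger_gap: 0.0438
finger_force: 29.9
```

```bash
python3 - <<'E'
from h import *
go(.613,.174,.074,96)
im,d=grab('top'); cv2.imwrite('pics/top1.png',cv2.resize(im[...,::-1][60:310,200:450],None,fx=2.4,fy=2.4))
E
```

```text
t 4.65 pos [0.613  0.1738 0.1095] phi 96.0 turn 0.0 shift cm [-0.01  0.02  3.55] tilt [-0. -0.] q [-0.55  0.45  0.26  1.58 -0.12  1.13  1.42] gap 0.043798911223226315
```

View pics/top1.png

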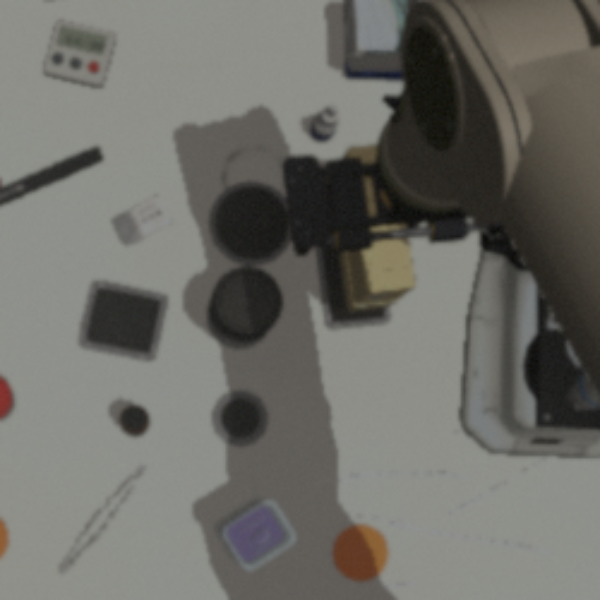

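The box (375,270) is held over the long pad, aligned with it. Next I lower it, release and retreat.

Call:
apply_moves --series '[[[0,0,1],0,1],[[0,0,1],0,1],[[0,0,0.8],0,1],[[0,0,0.4],0,1],[[0,0,0.2],0,1],[[0,0,0.1],0,1],[[0,0,0.1],0,1],[[0,0,0.05],0,1],[[0,0,0],0,1],[[0,0,0],0,1]]'

```text
time: 5.53
eef_pos: [0.613, 0.174, 0.0734]
ee_rot: [-0.165, 3.137, 0.0]
ft_force: [-0.2, -0.5, -2.2]
finger_gap: 0.0438
finger_force: 29.9
```

Call:
apply_moves --series '[[[0,0,0.05],0,1],[[0,0,0.05],0,1],[[0,0,0],0,1],[[0,0,0],0,-0.2],[[0,0,0],0,-0.5],[[0,0,0],0,-1],[[0,0,0],0,-1],[[0,0,0],0,-1],[[0,0,0],0,-1],[[0,0,0],0,-1],[[0,0,-1],0,-1],[[0,0,-2],0,-1],[[0,0,-3],0,-1],[[0,0,-3],0,-1],[[0,0,-2],0,-1]]'

```text
time: 6.78
eef_pos: [0.6136, 0.174, 0.186]
ee_rot: [-0.165, 3.134, 0.002]
ft_force: [0.4, -0.2, -0.4]
finger_gap: 0.0867
finger_force: 0.0
```

```bash
python3 - <<'E'
from h import *
print(np.round(robot.get_state()['ft_force'],2))
go(.542,.2895,.069,96)
E
```

```text
[ 0.38 -0.22 -0.35]
t 6.78 pos [0.6136 0.174  0.186 ] phi 96.0 turn 0.0 shift cm [ 5.95 12.23 11.69] tilt [0.003 0.001] q [-0.56  0.39  0.27  1.5  -0.11  1.26  1.4 ] gap 0.0866709425150382
```

Call:
apply_moves --series '[[[0.98,2.04,0],0,-1],[[0.98,2.04,0],0,-1],[[0.98,2.04,0],0,-1],[[0.98,2.04,0],0,-1],[[0.98,2.04,0],0,-1],[[0.98,2.04,0],0,-1],[[0,0,0],0,-1],[[0,0,3],0,-1],[[0,0,3],0,-1],[[0,0,2],0,-1],[[0,0,1.5],0,-1],[[0,0,1],0,-1],[[0,0,0.9],0,-1],[[0,0,0],0,-1],[[0,0,0],0,-1]]'

```text
time: 8.03
eef_pos: [0.5418, 0.2895, 0.0686]
ee_rot: [-0.165, 3.137, 0.0]
ft_force: [-0.2, 0.5, -0.2]
finger_gap: 0.0869
finger_force: 0.0
```

```bash
python3 - <<'E'
from h import *
go(.5425,.2895,.069,96)
E
```

```text
t 8.03 pos [0.5418 0.2895 0.0686] phi 96.0 turn 0.0 shift cm [-0.07 -0.01 -0.04] tilt [0. 0.] q [-0.72  0.45  0.2   1.68 -0.1   1.03  1.18] gap 0.0869432834923665
```

Call:
apply_moves --series '[[[0,0,0],0,1],[[0,0,0],0,1],[[0,0,0],0,1],[[0,0,0],0,1],[[0,0,0],0,1],[[0,0,0],0,1],[[0,0,-1],0,1],[[0,0,-1],0,1],[[-1.21,-0.335,0],0,1],[[-1.21,-0.335,0],0,1],[[-1.21,-0.335,0],0,1],[[-1.21,-0.335,0],0,1],[[-1.21,-0.335,0],0,1],[[-1.21,-0.335,0],0,1],[[-1.21,-0.335,0],0,1],[[-1.21,-0.335,0],0,1],[[0,0,0],0,1],[[0,0,0],0,1]]'

```text
time: 9.53
eef_pos: [0.6407, 0.2727, 0.0884]
ee_rot: [-0.164, 3.137, -0.0]
ft_force: [-1.1, 0.4, -1.7]
finger_gap: 0.0647
finger_force: 30.0
```

```bash
python3 - <<'E'
from h import *
go(.641,.273,.0725,96)
E
```

```text
t 9.53 pos [0.6407 0.2727 0.0884] phi 96.0 turn -0.0 shift cm [-0.03  0.03  1.59] tilt [ 0. -0.] q [-0.62  0.59  0.22  1.42 -0.13  1.15  1.29] gap 0.06468778303189186
```

Call:
apply_moves --series '[[[0,0,0.7],0,1],[[0,0,0.5],0,1],[[0,0,0.2],0,1],[[0,0,0.1],0,1],[[0,0,0.1],0,1],[[0,0,0.07],0,1],[[0,0,0],0,1],[[0,0,0],0,1]]'

```text
time: 10.2
eef_pos: [0.6407, 0.2731, 0.0716]
ee_rot: [-0.165, 3.137, 0.0]
ft_force: [-0.8, 0.9, -0.4]
finger_gap: 0.0645
finger_force: 30.0
```

Call:
apply_moves --series '[[[0,0,0.03],0,1],[[0,0,0],0,0],[[0,0,0],0,-0.5],[[0,0,0],0,-1],[[0,0,0],0,-1],[[0,0,0],0,-1],[[0,0,0],0,-1],[[0,0,-1],0,-1],[[0,0,-2],0,-1],[[0,0,-3],0,-1],[[0,0,-3],0,-1],[[0,0,-3],0,-1],[[0,0,0],-0.111,-1],[[0,0,0],-0.111,-1],[[0,0,0],-0.111,-1],[[0,0,0],-0.111,-1],[[0,0,0],0,-1],[[0,0,0],0,-1]]'

```text
time: 11.7
eef_pos: [0.6407, 0.2729, 0.1917]
ee_rot: [-0.846, 3.025, 0.001]
ft_force: [-0.3, -0.1, 0.2]
finger_gap: 0.0873
finger_force: 0.0
```

```bash
python3 - <<'E'
from h import *
go(.333,.281,.08,121.5)
im,d=grab('top'); cv2.imwrite('pics/top2.png',cv2.resize(im[...,::-1][60:310,200:450],None,fx=2.4,fy=2.4))
E
```

```text
t 11.7 pos [0.6407 0.2729 0.1917] phi 121.3 turn -0.004 shift cm [25.82 16.76 11.16] tilt [0. 0.] q [-0.57  0.51  0.15  1.31 -0.08  1.33  1.7 ] gap 0.08732299546518
```

View pics/top2.png

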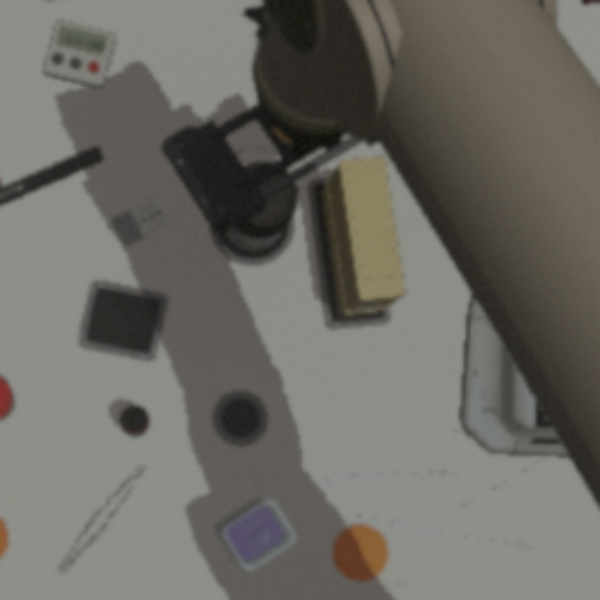

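The box stands on its pad at (365,235) and the reagent jar on its own at (255,210). The staining jar is at (258,535).

Call:
apply_moves --series '[[[1.98,1.29,0],0,-1],[[1.98,1.29,0],0,-1],[[1.98,1.29,0],0,-1],[[1.98,1.29,0],0,-1],[[1.98,1.29,0],0,-1],[[1.98,1.29,0],0,-1],[[1.98,1.29,0],0,-1],[[1.98,1.29,0],0,-1],[[1.98,1.29,0],0,-1],[[1.98,1.29,0],0,-1],[[1.98,1.29,0],0,-1],[[1.98,1.29,0],0,-1],[[1.98,1.29,0],0,-1],[[0,0,0],0,-1],[[0,0,3],0,-1],[[0,0,2],0,-1],[[0,0,0],0,-1],[[0,0,0],0,-1]]'

```text
time: 13.25
eef_pos: [0.3334, 0.2813, 0.141]
ee_rot: [0.848, -3.023, 0.001]
ft_force: [0.4, -0.1, -0.1]
finger_gap: 0.087
finger_force: 0.0
```

```bash
python3 - <<'E'
from h import *
go(.333,.281,.08,121.5)
im,d=grab('wrist'); cv2.imwrite('pics/w2.png',im[...,::-1])
E
```

```text
t 13.25 pos [0.3334 0.2813 0.141 ] phi 121.3 turn -0.003 shift cm [0.04 0.   6.1 ] tilt [-0.001 -0.001] q [-0.81 -0.01  0.    2.05 -0.    1.1   1.31] gap 0.08703237255415137
```

View pics/w2.png

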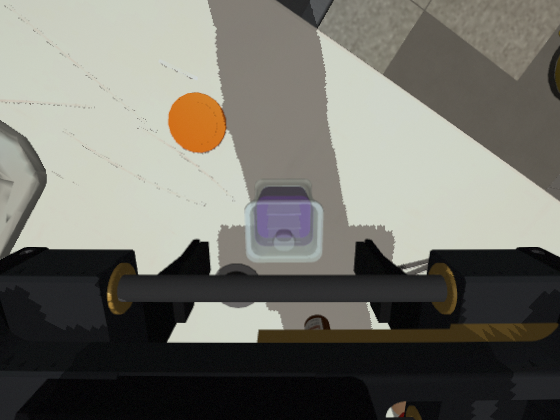

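The wrist view shows the jar (284,228) centred and square between the open fingers.

Call:
apply_moves --series '[[[0,0,2],0,-1],[[0,0,2],0,-1],[[0,0,1.4],0,-1],[[0,0,0.7],0,-1],[[0,0,0],0,-1],[[0,0,0],0,-1],[[0,0,0],0,1],[[0,0,0],0,1],[[0,0,0],0,1],[[0,0,0],0,1],[[0,0,0],0,1],[[0,0,0],0,1],[[0,0,0],0,1]]'

```text
time: 14.38
eef_pos: [0.3335, 0.2819, 0.0802]
ee_rot: [-0.852, 3.024, 0.0]
ft_force: [-0.6, 0.4, 2.7]
finger_gap: 0.0556
finger_force: 30.0
```

Call:
apply_moves --series '[[[0,0,-0.5],0,1],[[0,0,-1.5],0,1],[[0,0,-2],0,1],[[0,0,-2],0,1],[[0,0,-2],0,1],[[0,0,-2],0,1],[[0,0,0],0.11,1],[[0,0,0],0.11,1],[[0,0,0],0.11,1],[[0,0,0],0.11,1],[[0,0,0],0.11,1],[[0,0,0],0.11,1],[[0,0,0],0.106,1],[[0,0,0],0,1],[[0,0,0],0,1]]'

```text
time: 15.63
eef_pos: [0.3333, 0.2814, 0.1801]
ee_rot: [-0.335, -3.123, 0.001]
ft_force: [-0.1, 0.5, -1.5]
finger_gap: 0.0557
finger_force: 30.0
```

```bash
python3 - <<'E'
from h import *
go(.541,.4037,.085,77.4)
im,d=grab('side'); cv2.imwrite('pics/s3.png',cv2.resize(im[...,::-1][60:260,230:430],None,fx=3,fy=3))
E
```

```text
t 15.63 pos [0.3333 0.2814 0.1801] phi 77.8 turn 0.006 shift cm [-17.6   16.46   9.5 ] tilt [-0. -0.] q [-0.79 -0.05 -0.02  2.   -0.    1.19  0.55] gap 0.055681166138947254
```

View pics/s3.png

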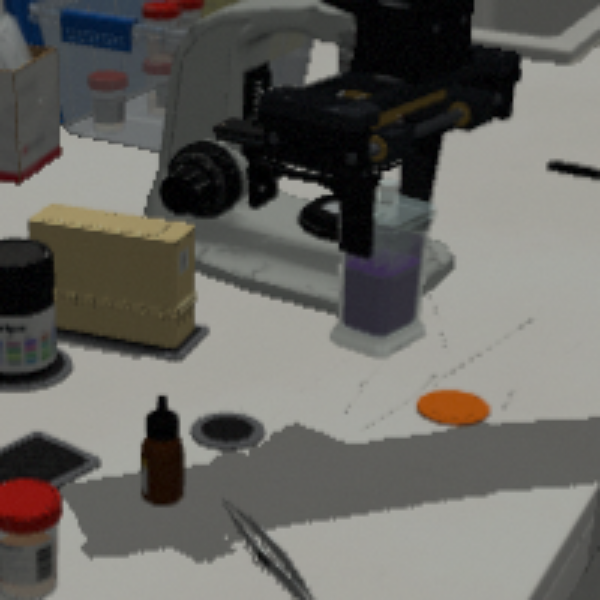

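The jar (385,280) hangs upright in the gripper. I'll carry it to the short rectangle pad.

Call:
apply_moves --series '[[[-1.35,1.27,0],0,1],[[-1.35,1.27,0],0,1],[[-1.35,1.27,0],0,1],[[-1.35,1.27,0],0,1],[[-1.35,1.27,0],0,1],[[-1.35,1.27,0],0,1],[[-1.35,1.27,0],0,1],[[-1.35,1.27,0],0,1],[[-1.35,1.27,0],0,1],[[-1.35,1.27,0],0,1],[[-1.35,1.27,0],0,1],[[-1.35,1.27,0],0,1],[[-1.35,1.27,0],0,1],[[0,0,2],0,1],[[0,0,2],0,1],[[0,0,2],0,1],[[0,0,1.5],0,1],[[0,0,1],0,1],[[0,0,0],0,1],[[0,0,0],0,1]]'

```text
time: 17.35
eef_pos: [0.5403, 0.4051, 0.0951]
ee_rot: [-0.338, -3.123, 0.001]
ft_force: [0.4, 0.4, -1.3]
finger_gap: 0.0555
finger_force: 30.0
```

```bash
python3 - <<'E'
from h import *
go(.541,.4037,.0832,77.4)
im,d=grab('side'); cv2.imwrite('pics/s4.png',cv2.resize(im[...,::-1][110:260,170:320],None,fx=4,fy=4))
E
```

```text
t 17.35 pos [0.5403 0.4051 0.0951] phi 77.7 turn 0.005 shift cm [-0.1  -0.12  1.19] tilt [-0. -0.] q [-0.74  0.54  0.04  1.47 -0.02  1.14  0.66] gap 0.05548239911675886
```

View pics/s4.png

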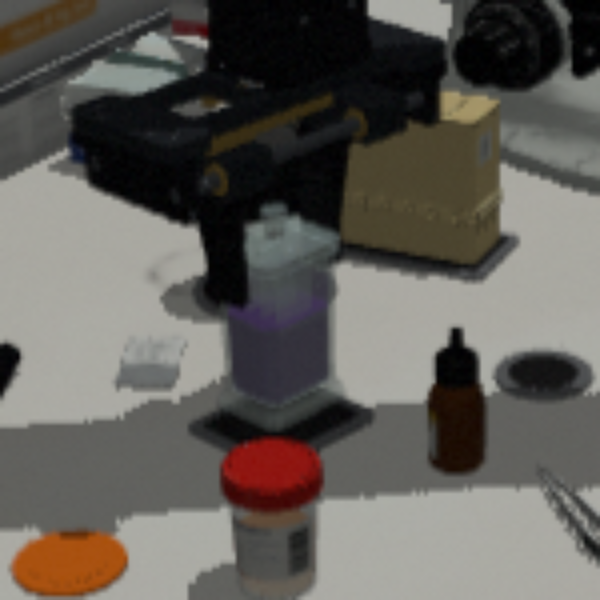

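The jar hangs over the short rectangle pad, aligned with it. I'll correct by about 1 mm and set it down.

Call:
apply_moves --series '[[[-0.1,-0.12,0.4],0,1],[[0,0,0.4],0,1],[[0,0,0.2],0,1],[[0,0,0.1],0,1],[[0,0,0.05],0,1],[[0,0,0],0,1],[[0,0,0],0,1]]'

```text
time: 17.98
eef_pos: [0.5411, 0.4039, 0.0837]
ee_rot: [0.34, 3.123, 0.0]
ft_force: [0.9, -0.0, -1.8]
finger_gap: 0.0557
finger_force: 30.0
```

Call:
apply_moves --series '[[[0,0,0.05],0,1],[[0,0,0.04],0,1],[[0,0,0],0,1],[[0,0,0],0,1]]'

```text
time: 18.32
eef_pos: [0.5413, 0.404, 0.0833]
ee_rot: [0.34, 3.123, 0.001]
ft_force: [-0.4, -0.5, 4.5]
finger_gap: 0.056
finger_force: 30.0
```

Call:
apply_moves --series '[[[0,0,0],0,0],[[0,0,0],0,-0.5],[[0,0,0],0,-1],[[0,0,0],0,-1],[[0,0,0],0,-1],[[0,0,0],0,-1],[[0,0,-1],0,-1],[[0,0,-2],0,-1],[[0,0,-2],0,-1],[[0,0,-2],0,-1],[[0,0,-2],0,-1],[[1.96,-0.67,0],0,-1],[[1.96,-0.67,0],0,-1],[[1.96,-0.67,0],0,-1],[[1.96,-0.67,0],0,-1],[[1.96,-0.67,0],0,-1],[[0,0,2],0,-1],[[0,0,2],0,-1],[[0,0,0],0,-1],[[0,0,0],0,-1]]'

```text
time: 19.98
eef_pos: [0.438, 0.3918, 0.1328]
ee_rot: [-0.34, -3.122, 0.002]
ft_force: [-0.5, 0.1, 0.2]
finger_gap: 0.0871
finger_force: 0.0
```

```bash
python3 - <<'E'
from h import *
go(.4385,.392,.034,77.7)
grab('top'); P,im,d=cloud('top'); cv2.imwrite('pics/t4.png',cv2.resize(im[...,::-1][90:290,200:400],None,fx=3,fy=3))
E
```

```text
t 19.98 pos [0.438  0.3918 0.1328] phi 77.6 turn -0.002 shift cm [-0.05  0.04  9.88] tilt [-0.001 -0.001] q [-0.82  0.32  0.01  1.69 -0.    1.14  0.55] gap 0.08713797404781513
```

View pics/t4.png

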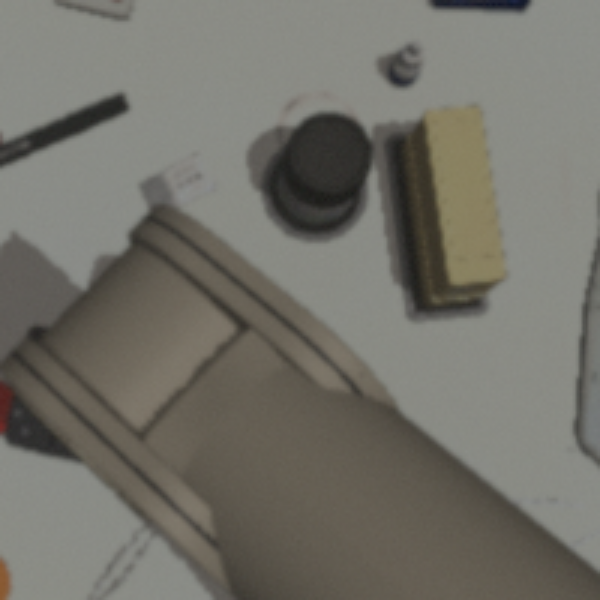

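The reagent jar (320,170) and the box (445,210) stand on their pads. I'll go down on the oil bottle and grip it.

Call:
apply_moves --series '[[[0,0,2.5],0,-1],[[0,0,2.5],0,-1],[[0,0,2.3],0,-1],[[0,0,1.5],0,-1],[[0,0,0.7],0,-1],[[0,0,0],0,-1],[[0,0,0],0,1],[[0,0,0],0,1],[[0,0,0],0,1],[[0,0,0],0,1],[[0,0,0],0,1],[[0,0,0],0,1],[[0,0,0],0,1],[[0,0,0],0,1],[[0,0,0],0,1]]'

```text
time: 21.28
eef_pos: [0.4381, 0.3921, 0.0377]
ee_rot: [-0.34, -3.123, -0.0]
ft_force: [0.7, 0.4, 0.2]
finger_gap: 0.0352
finger_force: 0.0
```

```bash
python3 - <<'E'
from h import *
go(.444,.288,.07,77.7)
E
```

```text
t 21.28 pos [0.4381 0.3921 0.0377] phi 77.6 turn -0.002 shift cm [ -2.79 -10.05  -3.23] tilt [-0.  0.] q [-0.82  0.43  0.01  1.76 -0.    0.95  0.55] gap 0.035198720664497196
```

Call:
apply_moves --series '[[[0,0,0],0,1],[[0,0,0],0,1],[[0,0,0],0,1],[[0,0,0],0,1]]'

```text
time: 21.62
eef_pos: [0.4381, 0.3922, 0.0376]
ee_rot: [-0.34, -3.123, -0.0]
ft_force: [-0.3, -1.0, 0.3]
finger_gap: 0.0284
finger_force: 30.0
```

Call:
apply_moves --series '[[[0,0,-1],0,1],[[0,0,-1],0,1],[[-0.35,-1.26,0],0,1],[[-0.35,-1.26,0],0,1],[[-0.35,-1.26,0],0,1],[[-0.35,-1.26,0],0,1],[[-0.35,-1.26,0],0,1],[[-0.35,-1.26,0],0,1],[[-0.35,-1.26,0],0,1],[[-0.35,-1.26,0],0,1],[[0,0,0.7],0,1],[[0,0,0],0,1],[[0,0,0],0,1]]'

```text
time: 22.7
eef_pos: [0.4434, 0.2879, 0.0502]
ee_rot: [-0.339, -3.123, 0.0]
ft_force: [-0.2, 0.4, 0.9]
finger_gap: 0.0284
finger_force: 30.0
```

```bash
python3 - <<'E'
from h import *
go(.444,.288,.0406,77.6)
im,d=grab('side'); cv2.imwrite('pics/s5.png',cv2.resize(im[...,::-1][110:260,200:350],None,fx=4,fy=4))
E
```

```text
t 22.7 pos [0.4434 0.2879 0.0502] phi 77.6 turn -0.0 shift cm [-0.05  0.02  0.96] tilt [-0.001 -0.   ] q [-0.7   0.3   0.04  1.91 -0.02  0.93  0.71] gap 0.028375315333497353
```

View pics/s5.png

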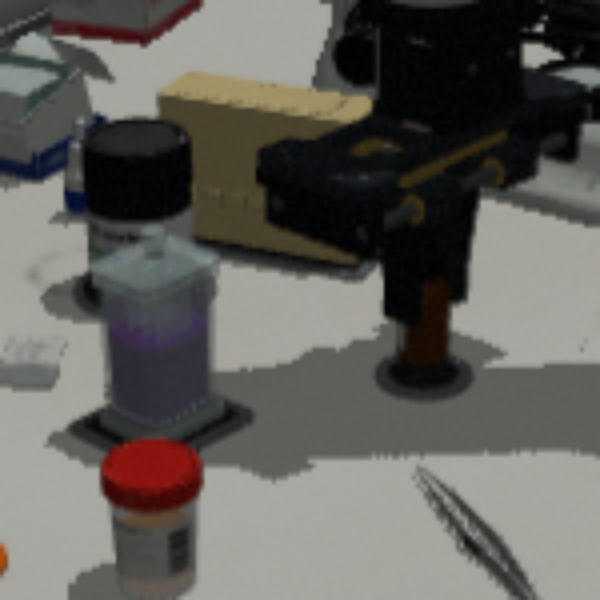

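The staining jar (165,340) stands on its pad, and the bottle (425,330) hangs just above the small round pad. Lowering now.

Call:
apply_moves --series '[[[0,0,0.4],0,1],[[0,0,0.3],0,1],[[0,0,0.1],0,1],[[0,0,0.1],0,1],[[0,0,0.05],0,1],[[0,0,0],0,1],[[0,0,0],0,1]]'

```text
time: 23.33
eef_pos: [0.4439, 0.2877, 0.0412]
ee_rot: [0.34, 3.123, 0.0]
ft_force: [0.4, 0.0, -0.7]
finger_gap: 0.0277
finger_force: 30.0
```

Call:
apply_moves --series '[[[0,0,0.05],0,1],[[0,0,0.03],0,1],[[0,0,0],0,1],[[0,0,0],0,0.4],[[0,0,0],0,0],[[0,0,0],0,-0.5],[[0,0,0],0,-1],[[0,0,0],0,-1],[[0,0,0],0,-1],[[0,0,0],0,-1],[[0,0,-1],0,-1],[[0,0,-2],0,-1],[[0,0,-3],0,-1],[[0,0,-3],0,-1],[[0,0,-3],0,-1],[[0,0,-3],0,-1],[[1,-3,0],0,-1],[[1,-3,0],0,-1],[[1,-3,0],0,-1],[[0,0,0],0,-1]]'

```text
time: 25.0
eef_pos: [0.3934, 0.2017, 0.191]
ee_rot: [-0.345, -3.122, 0.001]
ft_force: [1.1, 0.5, 0.9]
finger_gap: 0.087
finger_force: 0.0
```

```bash
python3 - <<'E'
from h import *
grab('top'); P,im,d=cloud('top'); z=P[...,2]
cv2.imwrite('pics/t6.png',cv2.resize(im[...,::-1][90:290,200:400],None,fx=3,fy=3))
for n,c,lo,hi,r in [('reag',(.641,.273),.094,.106,.05),('stain',(.541,.4035),.089,.1,.05),('oil',(.444,.288),.06,.09,.03),('box',(.613,.174),.093,.105,.085),('sachet',(.639,.383),.004,.012,.045)]:
    m=(z>lo)&(z<hi)&(np.hypot(P[...,0]-c[0],P[...,1]-c[1])<r)&(d>0)
    q=P[m]; 
    if len(q)>5: print(n,len(q),np.round(q.mean(0),4),np.round(np.percentile(q[:,2],[5,50,95]),4),cv2.minAreaRect((q[:,:2]*1000).astype(np.float32)))
E
```

```text
reag 647 [0.6423 0.2728 0.0987] [0.096  0.0987 0.1014] ((642.933349609375, 273.1262512207031), (63.26603317260742, 63.144187927246094), 44.802772521972656)
stain 452 [0.5389 0.4036 0.0972] [0.094  0.0974 0.0996] ((540.0613403320312, 404.12310791015625), (57.419376373291016, 46.9576301574707), 77.0784912109375)
oil 78 [0.444  0.2875 0.0681] [0.0629 0.0673 0.08  ] ((444.2359924316406, 287.8403015136719), (20.348604202270508, 20.24327850341797), 89.92451477050781)
box 1224 [0.6129 0.1786 0.0976] [0.0947 0.0976 0.1003] ((609.00146484375, 202.837158203125), (134.61460876464844, 105.49866485595703), 6.8153862953186035)
sachet 161 [0.6421 0.385  0.0055] [0.0042 0.0053 0.0076] ((638.1075439453125, 378.3544616699219), (68.19747924804688, 60.59967041015625), 57.96196365356445)
```

View pics/t6.png

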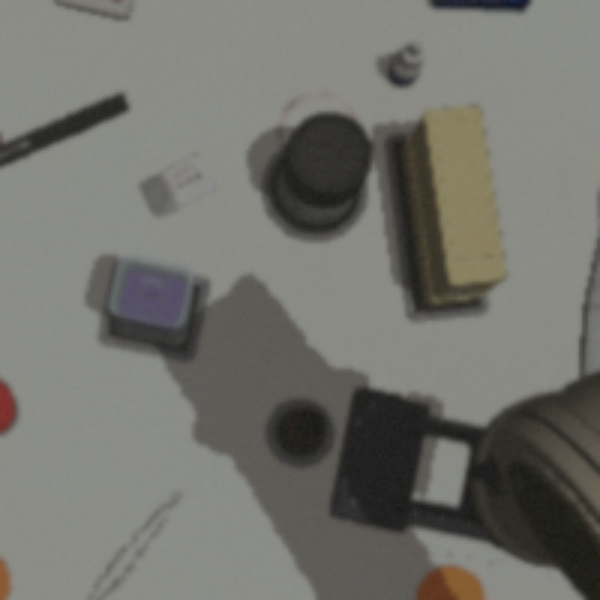

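All four stand within about 2 mm of their pad centres. The slide box's own fit caught some jar pixels, but the picture shows it on its silhouette. The sachet hasn't moved.

```bash
python3 -c "
from h import *
print(robot.close_job())"
```

```text
the job is handed in; nothing more can be done
None
```

I set all four things down upright on their matching pads, left the foil sachet where it lay, and handed the job in at about 25 s of the allowed 96 s; the hand-in returned no verdict.

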